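Couple the desiccant cartridge to the purge-gas dryer

ROBOT

A 6-joint arm with a two-finger parallel gripper is mounted at the origin on the work surface. World frame = base frame: x ahead of the robot, y to its left, z up, the work surface at z = 0. Lengths are in m, angles in degrees, forces in N, time in s.
With the tool pointing down it reaches from about 0.375 to 0.9 m from the base axis. Payload 3.1 kg.
Tool frame: the origin (TCP) lies on the centre line of the jaws, within the pads' length; the fingertips stand 17 mm ahead of it and the grasp point (between the pads) lies 2 mm behind it; z points along the fingers, y is the line along which they close (so a half turn about z gives the same grasp; the last joint's range is limited). The gripper opens to 87 mm and grips with 3 to 60 N. Pads are 19 mm wide; open, the fingers measure 117 mm over their backs; the gripper's body (75 mm by 190 mm) begins 51 mm behind the grasp point.
Start: joints at [-10.227, 30.224, 82.088, -0, 67.689, -10.227], TCP at [0.625, 0, 0.24] pointing down, gripper open.
Joint ranges: [-176.69, 176.69], [-43.24, 126.21], [12.49, 139.97], [-82, 262], [0, 151.66], [-163.58, 163.58]. Speed limits (degrees/s): [159.86, 159.86, 180, 180, 180, 180].

INTERFACE

Orientations are given as a 3x3 rotation matrix whose columns are the frame's x, y, z axes.
In Python, from rig import bot, imaging, finder gives the robot as it stands. The module is installed in compiled form; this text tells all that it offers.
- The arm moves only by the tool play_rows, never from a script. Its argument "motion" is a list that holds one entry, the list of rows, each a list of 6 numbers: the shift along the tool's x, y, z in fractions of the full range, 1 being 60 cm, then the turn, a rotation vector about the tool's x, y, z in normalised numbers (1 is 360 degrees). In form: [[[dx, dy, dz, wx, wy, wz], ...]]. A call has 1 to 8 rows; each row is the pose to reach, as a shift and turn from the pose commanded when the call began, along the tool's axes at that moment; what a row does not reach only later rows make up. A row lasts 1/12 s, in which the tool goes at most 41.7 mm and 7.16 degrees, less where a joint would pass 70% of its speed; a pose out of reach is approached as far as the arm can. No shift or turn number may pass 1 either way. A call with a gripper value outside its range is refused whole. "fingers" is the finger opening in m, from 0 to 0.087, set as the call begins (left out, the last holds). The fingers move at their own pace and stop on an object; the grip force is fixed at half the most. Time passes only in rows, so rows that repeat a pose let the fingers close. It gives the time, the measured TCP pose, the force, the opening and the grip force at its end, in the units of the state.
- bot.read_state(): the state, without advancing time (a new reading comes with each control period).
- imaging.capture(name): name is "scene" or "side" or "wrist"; returns a dict with "frame" (420x560x3 uint8, red, green, blue), "camera_matrix" (3x3 intrinsics, pixels), "k1" (the pictures are not rectified: a ray, as slopes to the right and down, at radius r is drawn at 1 + k1 r^2 times it, then the intrinsics apply), "R" (3x3) and "t" (3): a world point X has camera coordinates R X + t. Camera axes: x right, y down, z forward; pixel columns grow to the right and rows downward; lengths in m; the calibration is good to about 2 mm. A picture is of the moment at which its call begins. There is no depth.
- bot.hand_in(): hands the job in; it is judged then, once.
Trained networks look in the newest picture that a camera, given by its name, has taken for a name from the list of things; names that differ only in an ending like _2 or _b are one class to them, and where a whole thing is asked for, a point or a joint stands for the part that bears it (a point fixed in the world has none). Each returns a list of dicts, best first, with "confidence" (0 to 1); they miss things now and then, are a little off and sometimes report something else, mostly with a low value. They report only what shows in the picture. A call takes as long as a camera call. They do not tell look-alikes from the thing itself.
- finder.recognise(camera, name): "at" ([x, y, z] in m, in world coordinates, good to about 4 mm: the middle of the surface that is visible of it).
- finder.outline_of(camera, name): "pixels" (420x560 bool, what is visible of it).
The state is a dict: "time_s": time; "joint_positions": joint angles; "qvel": joint speeds; "tau": joint torques, N m; "position": TCP position; "tcp_rot": TCP orientation; "force": force on the tool from outside, world axes, zero at the start; "moment": the same for the moment, N m; "opening": opening from 0.0 (shut) to 1.0 (fully open); "grasp_force": force on a finger pad.
Only numpy, scipy, OpenCV 4.12 (cv2) and the standard library are available. Lean on these libraries where they do the work, as an engineer would, in place of code of your own. Each camera call takes 0.05 s, during which the arm holds its last target. There are 200 camera calls.

TASK

Fit the tall desiccant cartridge to the quick coupler on top of the beige purge-gas dryer: pull the coupler's sleeve back (down) until it stays back by itself and let go of it, then take the cartridge from its rack and press its plug gently down into the coupler until it is fully home and the sleeve springs forward (up) and locks it. Do not ram the plug or tip the cartridge over, leave it standing coupled and released, and do not disturb the other things on the bench, the blanking cap in the rack included.

Things in the scene. Friction and masses are not known exactly. Their poses are not given: they have to be found in the camera images.
- port (a point): Foot of the quick coupler, on its axis, level with the dryer's flat top; z up. Its steel tube's flared mouth (37 mm outside, 29 mm inside at the rim, narrowing over 8 mm to a 22 mm bore) opens up 70 mm above this point on average, but the coupler is adjustable in height and stands, sleeve and all, anywhere from 15 mm lower to 15 mm higher: not measured, to be felt. A low nut lies round its foot.
- sleeve (a joint): Knurled brass sleeve round the tube, 42 mm wide, 28 mm long, 34 to 62 mm above port (give or take 15) when forward. Travel in m: 0 = forward (up), 0.010 = back stop (down); spring 4 N to 8 N. With no plug in, pulled to the stop it latches and stays at about 0.0065. A plug pressed nearly home trips it: it snaps to 0 and locks the plug. While forward, balls bar the bore to a plug.
- collar (a joint): Steel valve ring inside the coupler's bore, 20 mm wide, sprung upward with about 5 N; value in m, up positive, relative to the coupler. About 0.001 with the sleeve forward and no plug, 0.009 (its top 9 mm below the mouth's rim) once the sleeve is latched back; the plug's tip pushes it down, to -0.016 when fully home and about -0.015 when released there.
- dryer: Beige purge-gas dryer module, fixed, 170 x 140 x 60 mm (x, y, z), origin under its centre on the bench; z up. The coupler stands on its flat top, 20 mm to -x of its centre; nothing else stands up from the top.
- cartridge: Tall desiccant cartridge, loose, about 0.2 kg, 108 mm long, upright; origin at the lower tip of its plug, z up its axis. From the tip: steel plug 20 mm wide, 34 mm long (locking groove at 16 to 24 mm), flange 38 mm wide at 34 to 40 mm, white body 42 mm wide to 80 mm, aluminium cap 32 mm wide at 80 to 108 mm to grip it by. Starts in either hole of the rack, plug down.
- flange (a point): Underside of the cartridge's flange, on its axis, 34 mm above the tip. It rests on the rack's top at the start; fully home it lies on the rim of the coupler's mouth (after release up to 2 mm above). With the sleeve latched back, pressing the plug in takes about 10 N until the flange meets the rim, where the force rises steeply; a push over 25 N is ramming. The sleeve trips 0 to 4 mm before that.
- rack: Grey plastic rack, fixed block 64 x 164 x 46 mm (x, y, z), origin under its centre, with two upright 25 mm holes 40 mm deep at y = +42 mm and y = -42 mm; one holds the cartridge, the other the blanking cap.
- blank: Blanking cap, loose: low aluminium disc 48 mm wide and 14 mm high on a plain 20 mm stem, 34 mm long, standing in the other hole of the rack; origin at the lower end of its stem. Leave alone.
- jar: Small amber jar, 52 mm wide, 65 mm high, loose, origin under its centre. Leave alone.
- beaker: White open cup, 68 mm wide, 85 mm high, loose, origin under its centre. Leave alone.
- washbottle: White bottle, 64 mm wide, 160 mm high, loose, origin under its centre. Leave alone.
- driver: Screwdriver lying on the bench, loose. Leave alone.
- spanner: Spanner lying on the bench, loose. Leave alone.
- mouse: Black computer mouse, 100 x 58 x 30 mm, loose. Leave alone.
Mind the look-alikes: they are no part of the job. Of the things that look like the dryer, the largest one is meant.

How it is judged (in metres and radians):
On the way, in this order (a step that is already met when the one before it is completed fails the run):
1. the sleeve stays latched back with the fingers off it, the cartridge still away from the coupler (value of joint sleeve above 0.005 m and contact force between the fingers and dryer below 0.3 N and horizontal distance between cartridge and port above 0.06 m), for 0.2 s.
2. the plug has entered the coupler and begun to push its valve ring down, with the sleeve still back (value of joint sleeve above 0.005 m and horizontal distance between cartridge and port below 0.005 m and value of joint collar below 0.004 m), for 0.02 s.
At the end, for the whole second after the job is handed in: The sleeve is forward again (within 2 mm of its forward stop) over the seated plug: the plug holds the valve ring down at -13 mm or lower (fully home to within 3 mm), and the cartridge stands upright (within 4 degrees), at rest, on the coupler's centre line (within 4 mm) (value of joint sleeve below 0.002 m and value of joint collar below -0.013 m and horizontal distance between cartridge and port below 0.004 m and angle between cartridge's own z axis and vertical below 0.07 rad and linear speed of cartridge below 0.01 m/s); the robot touches nothing.
It fails at once if the plug is rammed: more than 40 N between cartridge and dryer (all contacts added up) (contact force between cartridge and dryer above 40 N).
It fails at once if the cartridge is tipped by more than 45 degrees (angle between cartridge's own z axis and vertical above 0.79 rad).
It fails at once if the blanking cap is moved by more than 15 mm (distance of blank from where it was at the start of the episode above 0.015 m).
It fails at once if another thing on the bench is moved by more than 30 mm (distance of any of jar, beaker, washbottle, driver, spanner, mouse from where it was at the start of the episode above 0.03 m).
It also fails if it takes over 51 s, if anything falls off the work surface, if the arm or the gripper's body presses on something with over 40 N, if the wrist force passes 120 N, or if a joint passes its speed limit or range.

## Working session

There is one attempt and no reset: what is moved stays moved. The work goes in short steps, Python scripts to look and compute and a tool call to move; the robot and the scene stay as the last step left them, time stands still between calls to the robot, and variables do not carry over. Pictures are saved under pics/ and viewed, at most 10 in all, crops included, and the job is handed in when it is done.

Besides the shell and the picture viewer there is one more tool, called after "Emit:" in YAML: its name, and indented under it one key for each argument. play_rows: Moves the arm, as the interface text tells. Its arguments: {"type":"object","properties":{"motion":{"type":"array"},"fingers":{"type":"number"}},"required":["motion"]}

```bash
mkdir -p pics
cat > h.py <<'E'
import numpy as np, cv2
from rig import bot, imaging, finder
def cap(n,save=None):
    c=imaging.capture(n)
    if save: cv2.imwrite('pics/'+save,c['frame'][:,:,::-1])
    return c
def proj(c,X):
    p=c['R']@np.array(X)+c['t']; s=p[:2]/p[2]; s=s*(1+c['k1']*(s@s))
    K=c['camera_matrix']; return (K@[s[0],s[1],1])[:2]
def ray(c,uv):
    K=np.array(c['camera_matrix']); d=(np.linalg.inv(K)@[uv[0],uv[1],1])[:2]; s=d.copy()
    for _ in range(20): s=d/(1+c['k1']*(s@s))
    R=np.array(c['R']); v=R.T@np.array([s[0],s[1],1]); return -R.T@np.array(c['t']), v/np.linalg.norm(v)
def atz(c,uv,z):
    o,v=ray(c,uv); return o+v*(z-o[2])/v[2]
def tri(rs):
    A=0;b=0
    for o,v in rs:
        P=np.eye(3)-np.outer(v,v); A=A+P; b=b+P@o
    return np.linalg.solve(A,b)
E
python3 - <<'E'
from h import *
np.set_printoptions(precision=4,suppress=True)
cs=[cap(n,n+'0.png') for n in('scene','side','wrist')]
cv2.imwrite('pics/a.png',cv2.resize(np.hstack([c['frame'][:,:,::-1] for c in cs[:2]]),(800,300)))
for n in('scene','side','wrist'):
    for k in('port','sleeve','dryer','cartridge','rack','blank','jar','beaker','washbottle','mouse'):
        try: print(n,k,[(np.round(d['at'],3).tolist(),round(d['confidence'],2)) for d in finder.recognise(n,k)])
        except Exception as e: print(n,k,e)
print(bot.read_state())
E
```

```text
scene port [([0.594, 0.255, 0.06], 0.68), ([0.358, 0.28, 0.037], 0.63), ([0.824, 0.317, 0.038], 0.59), ([0.558, -0.108, 0.058], 0.19)]
scene sleeve [([0.804, 0.307, 0.075], 0.45), ([0.331, 0.264, 0.078], 0.41), ([0.613, -0.444, 0.027], 0.22)]
scene dryer [([0.595, 0.25, 0.06], 0.9), ([0.361, 0.271, 0.041], 0.87), ([0.822, 0.314, 0.041], 0.71), ([0.589, -0.187, 0.085], 0.56), ([0.445, 0.012, 0.039], 0.49)]
scene cartridge [([0.593, -0.189, 0.087], 0.64)]
scene rack [([0.589, -0.15, 0.037], 0.64), ([0.593, -0.189, 0.088], 0.41)]
scene blank []
scene jar [([0.446, 0.012, 0.039], 0.7)]
scene beaker [([0.769, -0.156, 0.064], 0.82), ([0.589, -0.147, 0.034], 0.6)]
scene washbottle [([0.769, 0.13, 0.086], 0.97)]
scene mouse [([0.335, -0.465, 0.02], 0.6), ([0.614, -0.444, 0.027], 0.53)]
side port [([0.313, 0.25, 0.038], 0.95), ([0.776, 0.285, 0.037], 0.91), ([0.522, 0.213, 0.058], 0.82)]
side sleeve [([0.529, 0.218, 0.098], 0.64), ([0.311, 0.248, 0.077], 0.38)]
side dryer [([0.315, 0.248, 0.038], 0.77), ([0.522, 0.212, 0.062], 0.72), ([0.774, 0.289, 0.038], 0.7)]
side cartridge [([0.57, -0.20
[... 773 characters left out ...]
 jar [([0.445, 0.008, 0.065], 0.89)]
wrist beaker [([0.737, -0.151, 0.03], 0.53)]
wrist washbottle [([0.747, 0.116, 0.114], 0.79), ([0.542, 0.163, 0.059], 0.49)]
wrist mouse []
{'time_s': 1.65, 'joint_positions': array([-10.2283,  30.2238,  82.0877,  -0.0002,  67.6892, -10.2271]), 'qvel': array([ 0.0167, -0.0085,  0.089 ,  0.0968,  0.0594, -0.0343]), 'tau': array([ -0.    , -44.0005, -17.698 ,   0.0635,   0.0504,  -0.    ]), 'position': array([0.625 , 0.    , 0.2395]), 'tcp_rot': array([[ 0.,  1., -0.],
       [ 1., -0., -0.],
       [-0., -0., -1.]]), 'force': array([-1.0041, -0.8817, -0.6341]), 'moment': array([ 0.0018,  0.0458, -0.0072]), 'grasp_force': 0.0, 'opening': 1.0003109330349862}
```

View pics/scene0.png

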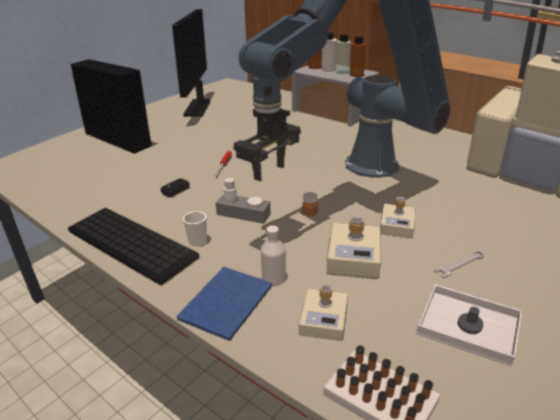

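View pics/side0.png

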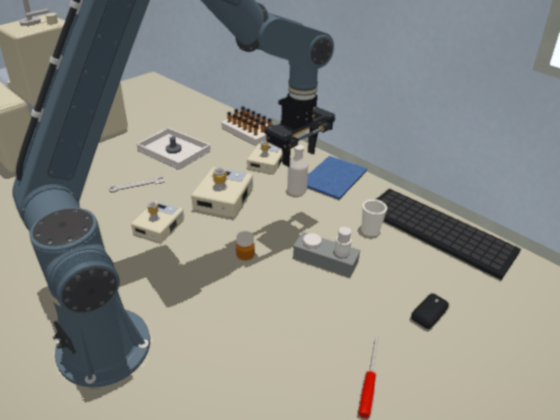

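The scene view shows the large dryer at about (355,248) with its coupler at (357,225). The rack is at (243,207), with the cartridge in its left hole at (230,190) and the blank at (256,202). In the side view the large dryer is at (222,192) and the cartridge at (344,242). The two smaller dryers are decoys.

Run:
```python
from h import *
np.set_printoptions(precision=4,suppress=True)
S=cap('scene');D=cap('side');W=cap('wrist')
for c,n in((S,'scene'),(D,'side'),(W,'wrist')): print(n,-np.array(c['R']).T@c['t'],np.array(c['R']).tolist(),c['camera_matrix'][0][0])
# zoomed crops
def crop(c,x,y,w,h): return cv2.resize(c['frame'][y:y+h,x:x+w,::-1],(400,300),interpolation=cv2.INTER_CUBIC)
a=np.hstack([crop(S,310,200,96,72),crop(D,176,150,96,72)]);b=np.hstack([crop(S,200,165,96,72),crop(D,286,216,96,72)])
cv2.imwrite('pics/crops.png',np.vstack([a,b]))
```

```text
scene [1.4564 0.7038 0.7821] [[-0.6059271648820339, 0.7955067638445398, -0.004610806394526642], [0.42127693212708894, 0.3159538342320312, -0.85011700435391], [-0.6748170250635416, -0.5170514126386908, -0.5265736599685994]] 450.4049869993727
side [-0.1928 -0.7074  0.8609] [[0.6994338662588225, -0.714329540802647, 0.02292539785728101], [-0.4145466458839873, -0.4316143973928091, -0.8011617129828272], [0.5821884103248458, 0.5508559876228284, -0.5980086418970106]] 471.7434038346653
wrist [0.6252 0.0667 0.3853] [[0.9999994987448361, -0.00016246013057399995, 0.0009879862278214377], [-0.00040099789047624834, -0.9691394751766877, 0.24651271134558062], [0.0009174479670393048, -0.24651298396020385, -0.9691390545366891]] 320.2189130554888
```

View pics/crops.png

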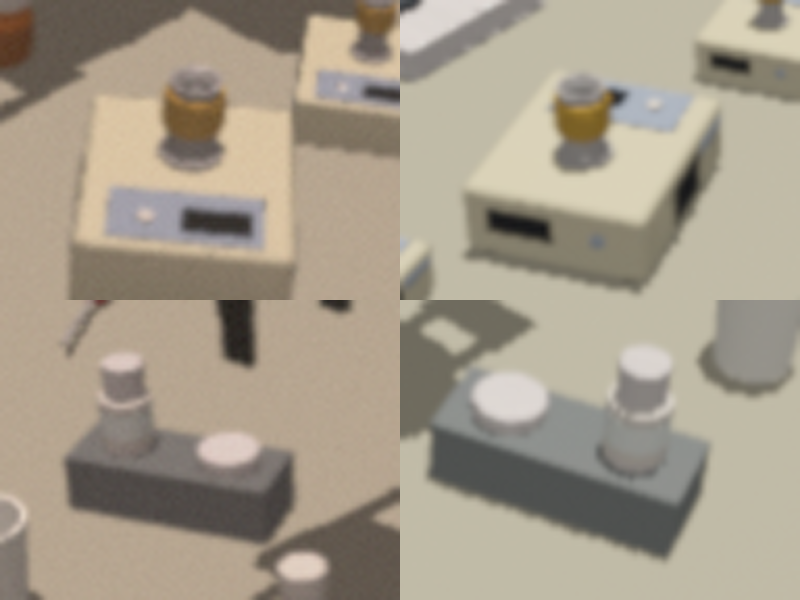

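View pics/wrist0.png

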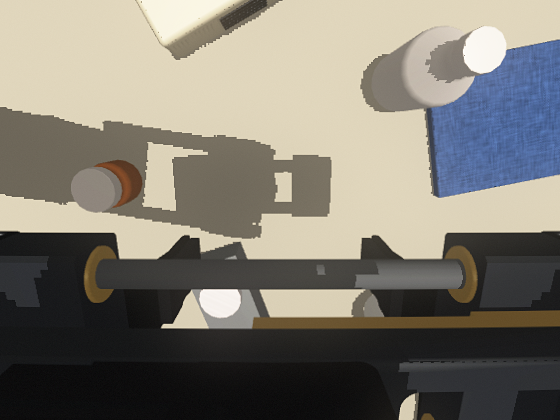

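The crops show the coupler mouth at about scene (358,218.7) and side (220,171). The cartridge top is at scene (229,179.6) and side (345,230). The wrist view shows part of the dryer top left, the jar at (97,190) and the blank at (220,300).

Run:
```python
from h import *
np.set_printoptions(precision=4,suppress=True)
S=cap('scene');D=cap('side')
for n,a,b in(('mouth',(358,218.7),(220.2,170.9)),('foot',(355.5,235.5),(220,187)),('cart',(229.3,179.6),(344.8,230.4)),('blank',(254.7,200.5),(312.2,238.3))):
    r=[ray(S,a),ray(D,b)];p=tri(r);print(n,p,proj(S,p)-a,proj(D,p)-b)
# dryer top corners
sc=[(97,100),(292,112),(295,265),(77,240)]
for u,v in sc: print('S dry',atz(S,(310+u*.24,200+v*.24),.06))
for u,v in [(560,75),(720,100),(640,222),(468,192)]: print('D dry',atz(D,(176+(u-400)*.24,150+v*.24),.06))
for u,v in [(67,458),(100,425),(293,458),(270,500)]: print('S rack',atz(S,(200+u*.24,165+(v-300)*.24),.046))
for u,v in [(432,425),(478,372),(708,445),(678,500)]: print('D rack',atz(D,(286+(u-400)*.24,216+(v-300)*.24),.046))
```

```text
mouth [0.5373 0.2317 0.1166] [-1.7592  0.5417] [-1.596  -0.5584]
foot [0.5348 0.2303 0.06  ] [-0.8225  0.2354] [-0.7513 -0.2431]
cart [ 0.5811 -0.2011  0.1185] [-0.6821 -0.076 ] [-0.8618  0.0622]
blank [ 0.5559 -0.1206  0.0587] [-0.6068 -0.0076] [-0.7258 -0.0137]
S dry [0.5208 0.1509 0.06  ]
S dry [0.4528 0.2668 0.06  ]
S dry [0.602  0.3467 0.06  ]
S dry [0.6609 0.2254 0.06  ]
D dry [0.5921 0.3234 0.06  ]
D dry [0.6566 0.2125 0.06  ]
D dry [0.5104 0.1368 0.06  ]
D dry [0.4466 0.2476 0.06  ]
S rack [ 0.6242 -0.2224  0.046 ]
S rack [ 0.5727 -0.2374  0.046 ]
S rack [ 0.5206 -0.0839  0.046 ]
S rack [ 0.577  -0.0597  0.046 ]
D rack [ 0.5108 -0.0993  0.046 ]
D rack [ 0.5704 -0.0847  0.046 ]
D rack [ 0.6207 -0.2329  0.046 ]
D rack [ 0.5673 -0.25    0.046 ]
```

Careful with the scale: shifts go in shares of 60 cm and turns go in shares of 360 degrees. That gives: 0.14 m / 0.6 = 0.2333, -0.088 m / 0.6 = -0.1467.

Emit:
play_rows:
  motion:
    - [[0.0667,-0.0333,0,0,0,0],[0.1333,-0.0833,0,0,0,0],[0.1917,-0.125,0,0,0,0],[0.2333,-0.1467,0,0,0,0],[0.2333,-0.1467,0,0,0,0],[0.2333,-0.1467,0,0,0,0]]

```text
time_s: 2.4
position: [0.5358, 0.1418, 0.2399]
tcp_rot: [[-0.004, 1.0, 0.0], [1.0, 0.004, -0.0], [-0.0, 0.0, -1.0]]
force: [0.7, 0.3, 0.4]
opening: 0.996
grasp_force: 0.0
```

Run:
```python
from h import *
import pickle
c=cap('wrist','w1.png'); pickle.dump(c,open('w1.pkl','wb'))
for n in('sleeve','port','dryer'):
  for d in finder.outline_of('wrist',n)[:2]:
    ys,xs=np.nonzero(d['pixels']); print(n,d['confidence'],xs.min(),xs.max(),ys.min(),ys.max(),len(xs))
print(proj(c,[.537,.231,.117]),proj(c,[.537,.231,.06]))
```

```text
sleeve 0.88 542 559 12 46 503
sleeve 0.61 259 303 97 122 124
port 0.93 8 165 0 135 13994
port 0.84 191 405 0 192 25720
dryer 0.96 8 164 0 135 13761
dryer 0.83 192 405 0 191 25373
[281.57407577  97.8851491 ] [281.2596172  103.04123595]
```

In the tool's units: -0.06 m / 0.6 = -0.1, -0.04 m / 0.6 = -0.0667.

Emit:
play_rows:
  motion:
    - [[0.0333,-0.0667,0,0,0,0],[0.0333,-0.1,0,0,0,0],[0.0333,-0.1,0,0,0,0],[0.0333,-0.1,0,0,0,0]]

```text
time_s: 2.93
position: [0.477, 0.1592, 0.2396]
tcp_rot: [[0.001, 1.0, 0.0], [1.0, -0.001, -0.0], [-0.0, 0.0, -1.0]]
force: [0.1, -0.0, 0.4]
opening: 0.999
grasp_force: 0.0
```

Run:
```python
from h import *
import pickle
c=cap('wrist','w2.png'); pickle.dump(c,open('w2.pkl','wb'))
print(proj(c,[.537,.231,.117]),proj(c,[.537,.231,.06]))
a=cv2.imread('pics/w1.png');b=cv2.imread('pics/w2.png')
cs=[]
for im,f in((a,'w1.pkl'),(b,'w2.pkl')):
  k=pickle.load(open(f,'rb'));u,v=proj(k,[.537,.231,.1]).astype(int)
  y0=min(max(v-75,0),300);x0=min(max(u-50,0),460);print(x0,y0);cs.append(cv2.resize(im[y0:y0+150,x0:x0+100],(400,600),interpolation=cv2.INTER_CUBIC))
cv2.imwrite('pics/w12.png',np.hstack(cs))
```

```text
[353.5128367  120.34345867] [340.56990395 121.47062824]
231 24
299 45
```

View pics/w12.png

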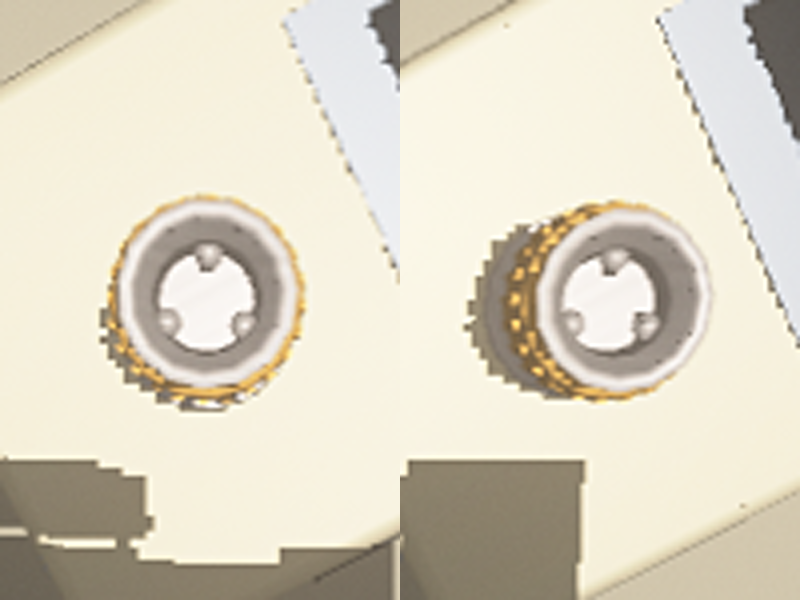

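The crops show the coupler mouth centred at about (283.3,97.5) in the first wrist view and (355.1,119.9) in the second. The sleeve and balls are visible and the bore is open.

Run:
```python
from h import *
import pickle
np.set_printoptions(precision=4,suppress=True)
a=pickle.load(open('w1.pkl','rb'));b=pickle.load(open('w2.pkl','rb'))
r=[ray(a,(283.3,97.5)),ray(b,(355.1,119.9))]
p=tri(r);print(p,proj(a,p),proj(b,p))
for z in(.115,.12,.125,.13):print(z,atz(a,(283.3,97.5),z),atz(b,(355.1,119.9),z), 'wid',proj(b,[p[0]+.0185,p[1],z])-proj(b,[p[0]-.0185,p[1],z]))
S=cap('scene');D=cap('side')
for k in np.arange(.112,.136,.004): print(k,proj(S,[p[0],p[1],k]),proj(D,[p[0],p[1],k]))
```

```text
[0.5384 0.2314 0.1165] [283.3036  97.4874] [355.0957 119.9122]
0.115 [0.5384 0.2315 0.115 ] [0.5387 0.2314 0.115 ] wid [45.167   0.0851]
0.12 [0.5383 0.231  0.12  ] [0.5376 0.2313 0.12  ] wid [46.0147  0.0898]
0.125 [0.5383 0.2306 0.125 ] [0.5365 0.2312 0.125 ] wid [46.8945  0.0947]
0.13 [0.5382 0.2302 0.13  ] [0.5353 0.2311 0.13  ] wid [47.8086  0.1   ]
0.112 [355.7768 220.8122] [219.0637 171.5863]
0.116 [355.8881 219.577 ] [218.995 170.439]
0.12000000000000001 [355.9997 218.3375] [218.9261 169.2878]
0.12400000000000001 [356.1114 217.0937] [218.8571 168.1329]
0.128 [356.2234 215.8455] [218.788  166.9742]
0.132 [356.3357 214.5929] [218.7187 165.8116]
0.136 [356.4481 213.336 ] [218.6493 164.6452]
```

In the tool's units: 0.138 m / 0.6 = 0.23, 0.071 m / 0.6 = 0.1183.

Emit:
play_rows:
  motion:
    - [[0.0667,0.05,0,0,0,0],[0.1183,0.1017,0.0167,0,0,0],[0.1183,0.1017,0.075,0,0,0],[0.1183,0.1017,0.1333,0,0,0],[0.1183,0.1017,0.1917,0,0,0],[0.1183,0.1017,0.23,0,0,0],[0.1183,0.1017,0.23,0,0,0],[0.1183,0.1017,0.23,0,0,0]]

```text
time_s: 3.75
position: [0.5384, 0.2305, 0.1003]
tcp_rot: [[0.001, 1.0, -0.002], [1.0, -0.001, -0.001], [-0.001, -0.002, -1.0]]
force: [-0.0, -0.9, 0.7]
opening: 1.005
grasp_force: 0.0
```

Emit:
play_rows:
  motion:
    - [[0,0,0,0,0,0],[0,0,0,0,0,0],[0,0,0,0,0,0],[0,0,0,0,0,0]]
  fingers: 0.05

```text
time_s: 4.08
position: [0.539, 0.2312, 0.1033]
tcp_rot: [[0.0, 1.0, 0.003], [1.0, -0.0, 0.001], [0.001, 0.003, -1.0]]
force: [-0.3, -0.5, 0.3]
opening: 0.784
grasp_force: 0.0
```

Emit:
play_rows:
  motion:
    - [[0,0,0,0,0,0],[0,0,0,0,0,0],[0,0,0,0,0,0],[0,0,0,0,0,0]]
  fingers: 0.036

```text
time_s: 4.42
position: [0.538, 0.2311, 0.1017]
tcp_rot: [[-0.0, 1.0, 0.0], [1.0, 0.0, 0.0], [0.0, 0.0, -1.0]]
force: [0.5, -0.1, -0.7]
opening: 0.48
grasp_force: 0.0
```

Emit:
play_rows:
  motion:
    - [[0,0,0,0,0,0],[0,0,0,0,0,0],[0,0,0,0,0,0],[0,0,0,0,0,0]]
  fingers: 0.03

```text
time_s: 4.75
position: [0.5372, 0.231, 0.1016]
tcp_rot: [[0.0, 1.0, -0.002], [1.0, -0.0, -0.0], [-0.0, -0.002, -1.0]]
force: [-2.8, -0.0, 3.4]
opening: 0.449
grasp_force: 30.0
```

In the tool's units: 0.008 m / 0.6 = 0.0133, 0.006 m / 0.6 = 0.01.

Emit:
play_rows:
  motion:
    - [[0,0,0.005,0,0,0],[0,0,0.01,0,0,0],[0,0,0.0133,0,0,0],[0,0,0.0133,0,0,0],[0,0,0.0133,0,0,0]]

```text
time_s: 5.17
position: [0.5372, 0.231, 0.0933]
tcp_rot: [[0.0, 1.0, -0.002], [1.0, -0.0, -0.0], [-0.0, -0.002, -1.0]]
force: [-3.9, 0.5, 5.9]
opening: 0.454
grasp_force: 30.0
```

In the tool's units: 0.003 m / 0.6 = 0.005, 0.002 m / 0.6 = 0.0033.

Emit:
play_rows:
  motion:
    - [[0,0,0.0033,0,0,0],[0,0,0.005,0,0,0],[0,0,0.005,0,0,0],[0,0,0.005,0,0,0]]

```text
time_s: 5.5
position: [0.5372, 0.2311, 0.0915]
tcp_rot: [[-0.0, 1.0, -0.001], [1.0, 0.0, -0.0], [-0.0, -0.001, -1.0]]
force: [-5.9, 0.2, 13.2]
opening: 0.448
grasp_force: 30.0
```

In the tool's units: 0.002 m / 0.6 = 0.0033, 0.001 m / 0.6 = 0.0017.

Emit:
play_rows:
  motion:
    - [[0,0,0.0017,0,0,0],[0,0,0.0033,0,0,0],[0,0,0.0033,0,0,0],[0,0,0.0033,0,0,0]]

```text
time_s: 5.83
position: [0.5372, 0.2311, 0.0914]
tcp_rot: [[-0.0, 1.0, -0.001], [1.0, 0.0, -0.0], [-0.0, -0.001, -1.0]]
force: [-8.4, -1.5, 24.1]
opening: 0.45
grasp_force: 30.0
```

Emit:
play_rows:
  motion:
    - [[0,0,0,0,0,0],[0,0,0,0,0,0],[0,0,0,0,0,0],[0,0,0,0,0,0],[0,0,0,0,0,0],[0,0,0,0,0,0]]
  fingers: 0.087

```text
time_s: 6.33
position: [0.5383, 0.231, 0.088]
tcp_rot: [[0.0, 1.0, 0.0], [1.0, -0.0, -0.0], [-0.0, 0.0, -1.0]]
force: [-0.2, 0.1, -0.4]
opening: 0.818
grasp_force: 0.0
```

In the tool's units: -0.148 m / 0.6 = -0.2467, -0.12 m / 0.6 = -0.2.

Emit:
play_rows:
  motion:
    - [[0,0,-0.0667,0,0,0],[0,0,-0.1333,0,0,0],[-0.0333,0,-0.2,0,0,0],[-0.1,-0.0333,-0.2467,0,0,0],[-0.115,-0.1017,-0.2467,0,0,0],[-0.115,-0.1017,-0.2467,0,0,0]]

```text
time_s: 6.83
position: [0.4719, 0.16, 0.2376]
tcp_rot: [[0.001, 1.0, -0.004], [1.0, -0.001, -0.001], [-0.001, -0.004, -1.0]]
force: [-0.4, 0.3, -1.0]
opening: 0.999
grasp_force: 0.0
```

Run:
```python
from h import *
b=cap('wrist','w3.png');S=cap('scene');D=cap('side')
import pickle; B=pickle.load(open('w2.pkl','rb'));print(b['t']-B['t'])
def crop(c,x,y,w,h): return cv2.resize(c['frame'][y:y+h,x:x+w,::-1],(400,300),interpolation=cv2.INTER_CUBIC)
cs=[cv2.resize(k['frame'][45:195,299:399,::-1],(200,300),interpolation=cv2.INTER_CUBIC) for k in (B,b)]
cv2.imwrite('pics/latch.png',np.vstack([np.hstack([crop(S,310,200,96,72),crop(D,176,150,96,72)]),np.hstack(cs+[np.zeros((300,400,3),np.uint8)])]))
```

```text
[0.0061213  0.00057465 0.00039096]
```

View pics/latch.png

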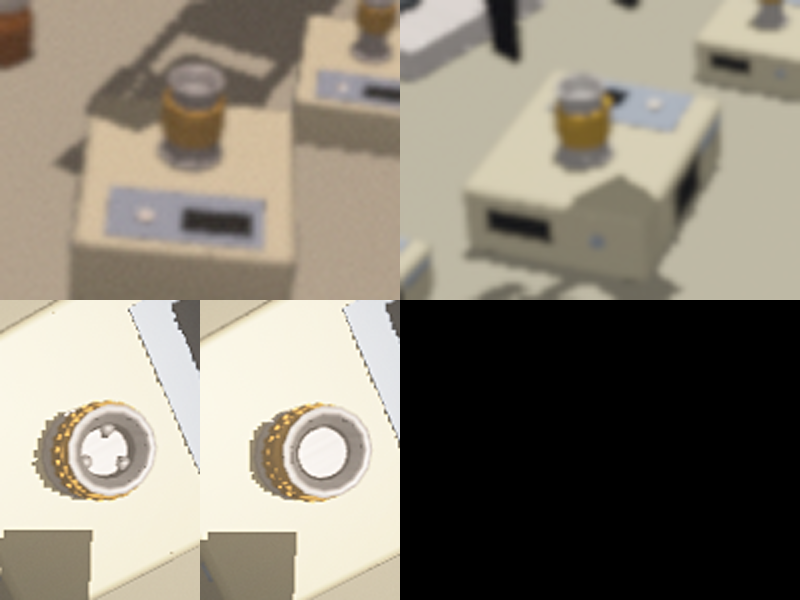

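Latching is confirmed. The sleeve sits lower with more steel rim showing, the balls have retracted and the valve ring is up. Next I'll look at the cartridge.

In the tool's units: -0.32 m / 0.6 = -0.5333, -0.24 m / 0.6 = -0.4.

Emit:
play_rows:
  motion:
    - [[-0.0667,0.0167,0,0,0,0],[-0.1333,0.0333,0,0,0,0],[-0.2,0.05,0,0,0,0],[-0.2667,0.0667,0,0,0,0],[-0.3333,0.0833,0,0,0,0],[-0.4,0.1,0,0,0,0],[-0.4667,0.1167,0,0,0,0],[-0.5333,0.125,0,0,0,0]]

```text
time_s: 7.65
position: [0.5547, -0.1605, 0.2356]
tcp_rot: [[-0.0, 1.0, 0.002], [1.0, 0.0, -0.0], [-0.0, 0.002, -1.0]]
force: [0.0, 0.5, -0.5]
opening: 1.002
grasp_force: 0.0
```

In the tool's units: -0.11 m / 0.6 = -0.1833, -0.08 m / 0.6 = -0.1333.

Emit:
play_rows:
  motion:
    - [[-0.0667,0,0,0,0,0],[-0.1333,0,0,0,0,0],[-0.1833,0,0,0,0,0],[-0.1833,0,0,0,0,0],[-0.1833,0,0,0,0,0]]

```text
time_s: 8.07
position: [0.5531, -0.2701, 0.2351]
tcp_rot: [[0.003, 1.0, 0.0], [1.0, -0.003, 0.0], [0.0, 0.0, -1.0]]
force: [-0.7, 0.5, 0.4]
opening: 1.003
grasp_force: 0.0
```

Run:
```python
from h import *
import pickle
c=cap('wrist','c1.png'); pickle.dump(c,open('c1.pkl','wb'));print(proj(c,[.581,-.201,.118]),proj(c,[.556,-.121,.059]))
```

```text
[314.43167876 123.74712461] [282.29558707  34.76936055]
```

In the tool's units: 0.06 m / 0.6 = 0.1, 0.04 m / 0.6 = 0.0667.

Emit:
play_rows:
  motion:
    - [[0,0.0667,0,0,0,0],[0,0.1,0,0,0,0],[0,0.1,0,0,0,0],[0,0.1,0,0,0,0]]

```text
time_s: 8.45
position: [0.6131, -0.2657, 0.2357]
tcp_rot: [[-0.004, 1.0, -0.001], [1.0, 0.004, 0.001], [0.001, -0.001, -1.0]]
force: [-0.3, 0.3, 0.3]
opening: 0.999
grasp_force: 0.0
```

Run:
```python
from h import *
import pickle
c=cap('wrist','c2.png'); pickle.dump(c,open('c2.pkl','wb'));print(proj(c,[.581,-.201,.118]))
a=pickle.load(open('c1.pkl','rb'));cs=[]
for k in(a,c):
  u,v=proj(k,[.575,-.18,.1]).astype(int); y0=min(max(v-90,0),300);x0=min(max(u-60,0),440);print(x0,y0)
  cs.append(cv2.resize(k['frame'][y0:y0+180,x0:x0+120,::-1],(400,600),interpolation=cv2.INTER_CUBIC))
cv2.imwrite('pics/c12.png',np.hstack(cs))
```

```text
[239.94083309 129.5007832 ]
245 8
174 13
```

View pics/c12.png

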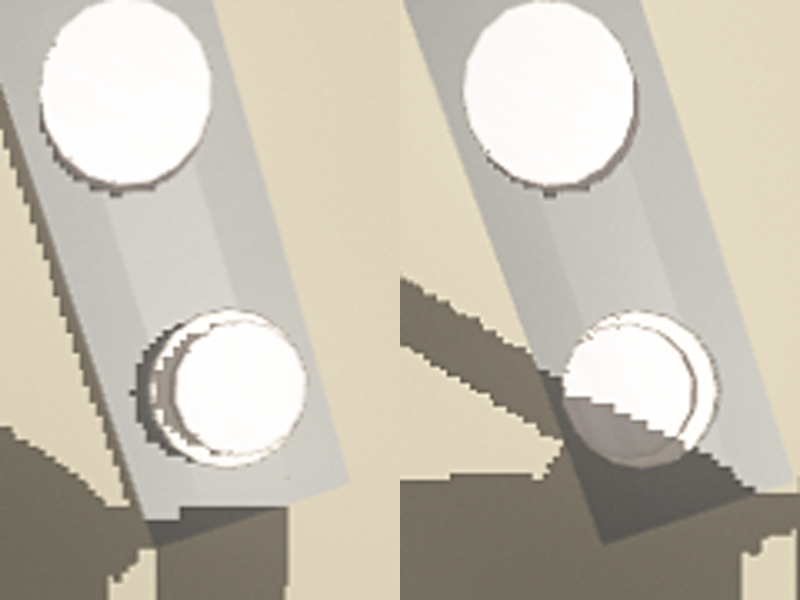

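The crops show the cartridge cap at about (317,125.3) in the first view and (243,131.5) in the second. The blank is well clear of it.

Run:
```python
from h import *
import pickle
np.set_printoptions(precision=4,suppress=True)
a=pickle.load(open('c1.pkl','rb'));b=pickle.load(open('c2.pkl','rb'))
p=tri([ray(a,(317,125.3)),ray(b,(243,131.5))]);print(p,proj(a,p),proj(b,p))
for z in(.115,.12,.125): print(atz(a,(317,125.3),z),atz(b,(243,131.5),z),proj(a,[p[0]+.016,p[1],z])-proj(a,[p[0]-.016,p[1],z]))
print(bot.read_state()['position'])
```

```text
[ 0.5832 -0.2024  0.1166] [317.0133 125.5431] [242.9758 131.2594]
[ 0.5834 -0.2022  0.115 ] [ 0.5831 -0.2026  0.115 ] [39.6915 -0.0605]
[ 0.5828 -0.2022  0.12  ] [ 0.5836 -0.2025  0.12  ] [40.4512 -0.0604]
[ 0.5823 -0.2022  0.125 ] [ 0.5842 -0.2025  0.125 ] [41.2406 -0.0604]
[ 0.6121 -0.2658  0.2358]
```

In the tool's units: 0.124 m / 0.6 = 0.2067, 0.064 m / 0.6 = 0.1067.

Emit:
play_rows:
  motion:
    - [[0.0583,-0.0267,0,0,0,0],[0.1067,-0.0483,0.0333,0,0,0],[0.1067,-0.0483,0.0833,0,0,0],[0.1067,-0.0483,0.1333,0,0,0],[0.1067,-0.0483,0.1833,0,0,0],[0.1067,-0.0483,0.2067,0,0,0],[0.1067,-0.0483,0.2067,0,0,0],[0.1067,-0.0483,0.2067,0,0,0]]

```text
time_s: 9.17
position: [0.582, -0.2031, 0.1121]
tcp_rot: [[-0.0, 1.0, -0.002], [1.0, 0.0, 0.001], [0.001, -0.002, -1.0]]
force: [-0.3, -0.5, -0.1]
opening: 0.999
grasp_force: 0.0
```

Emit:
play_rows:
  motion:
    - [[0,0,0,0,0,0],[0,0,0,0,0,0],[0,0,0,0,0,0],[0,0,0,0,0,0],[0,0,0,0,0,0],[0,0,0,0,0,0],[0,0,0,0,0,0]]
  fingers: 0.033

```text
time_s: 9.75
position: [0.583, -0.2041, 0.1128]
tcp_rot: [[0.0, 1.0, 0.0], [1.0, -0.0, -0.0], [-0.0, 0.0, -1.0]]
force: [0.8, -0.0, -1.0]
opening: 0.557
grasp_force: 0.0
```

In the tool's units: 0.002 m / 0.6 = 0.0033.

Emit:
play_rows:
  motion:
    - [[0.0033,0,0,0,0,0],[0.0033,0,0,0,0,0],[0.0033,0,0,0,0,0],[0.0033,0,0,0,0,0],[0.0033,0,0,0,0,0],[0.0033,0,0,0,0,0]]
  fingers: 0.025

```text
time_s: 10.25
position: [0.5828, -0.2018, 0.1124]
tcp_rot: [[-0.0, 1.0, -0.001], [1.0, 0.0, 0.0], [0.0, -0.001, -1.0]]
force: [0.6, -0.1, 0.0]
opening: 0.356
grasp_force: 30.0
```

Emit:
play_rows:
  motion:
    - [[0,0,0,0,0,0],[0,0,0,0,0,0],[0,0,0,0,0,0]]
  fingers: 0.02

```text
time_s: 10.5
position: [0.5828, -0.2018, 0.1124]
tcp_rot: [[0.0, 1.0, -0.0], [1.0, -0.0, 0.0], [0.0, -0.0, -1.0]]
force: [-0.7, 1.1, -0.2]
opening: 0.356
grasp_force: 30.0
```

In the tool's units: -0.148 m / 0.6 = -0.2467, -0.115 m / 0.6 = -0.1917.

Emit:
play_rows:
  motion:
    - [[0,0,-0.025,0,0,0],[0,0,-0.075,0,0,0],[0,0,-0.1333,0,0,0],[0,0,-0.1917,0,0,0],[0,0,-0.2333,0,0,0],[0,0,-0.2467,0,0,0],[0,0,-0.2467,0,0,0]]

```text
time_s: 11.08
position: [0.5843, -0.2027, 0.2629]
tcp_rot: [[-0.0, 1.0, 0.005], [1.0, 0.0, -0.003], [-0.003, 0.005, -1.0]]
force: [0.1, -0.7, -0.7]
opening: 0.358
grasp_force: 30.0
```

In the tool's units: 0.22 m / 0.6 = 0.3667, -0.005 m / 0.6 = -0.0083.

Emit:
play_rows:
  motion:
    - [[0.025,-0.0033,0,0,0,0],[0.075,-0.0083,0,0,0,0],[0.125,-0.0133,0,0,0,0],[0.175,-0.0183,0,0,0,0],[0.225,-0.0233,0,0,0,0],[0.275,-0.0283,0,0,0,0],[0.325,-0.0333,0,0,0,0],[0.3667,-0.0383,0,0,0,0]]

```text
time_s: 11.75
position: [0.5571, 0.0212, 0.2574]
tcp_rot: [[-0.001, 1.0, -0.007], [1.0, 0.001, 0.002], [0.002, -0.007, -1.0]]
force: [0.3, 0.8, -2.4]
opening: 0.363
grasp_force: 30.0
```

Emit:
play_rows:
  motion:
    - [[0.05,-0.005,0,0,0,0],[0.1,-0.01,0,0,0,0],[0.15,-0.0167,0,0,0,0],[0.2,-0.0217,0,0,0,0],[0.25,-0.0267,0,0,0,0],[0.3,-0.0333,0,0,0,0],[0.3333,-0.0367,0,0,0,0],[0.35,-0.0383,0,0,0,0]]

```text
time_s: 12.42
position: [0.5338, 0.231, 0.2574]
tcp_rot: [[-0.003, 1.0, -0.007], [1.0, 0.003, -0.0], [-0.0, -0.007, -1.0]]
force: [-0.8, -0.6, -2.1]
opening: 0.361
grasp_force: 30.0
```

In the tool's units: 0.003 m / 0.6 = 0.005.

Emit:
play_rows:
  motion:
    - [[0.005,0,0,0,0,0],[0.005,0,0,0,0,0],[0.005,0,0,0,0,0],[0.005,0,0,0,0,0]]

```text
time_s: 12.75
position: [0.537, 0.2297, 0.26]
tcp_rot: [[0.001, 1.0, -0.001], [1.0, -0.001, -0.001], [-0.001, -0.001, -1.0]]
force: [-0.7, -0.1, -1.4]
opening: 0.362
grasp_force: 30.0
```

Run:
```python
from h import *
S=cap('scene');D=cap('side')
print(bot.read_state()['position'])
def crop(c,x,y): return cv2.resize(c['frame'][y:y+120,x:x+80,::-1],(400,600),interpolation=cv2.INTER_CUBIC)
cv2.imwrite('pics/al.png',np.hstack([crop(S,316,135),crop(D,180,90)]))
```

```text
[0.53725051 0.22979781 0.26046473]
```

View pics/al.png

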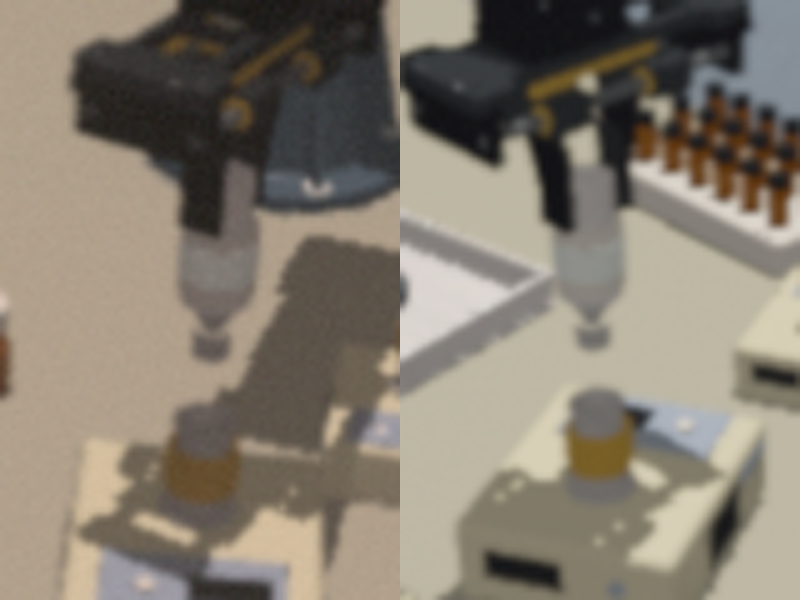

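Plug tip (211,352) in the scene crop and (592,335) in the side crop lies above the mouth at (203,415) and (598,400), within about 2 mm. That is inside the flare's capture, so I'll descend gently.

In the tool's units: 0.038 m / 0.6 = 0.0633, 0.032 m / 0.6 = 0.0533.

Emit:
play_rows:
  motion:
    - [[0.0008,0.0005,0.0167,0,0,0],[0.0008,0.0005,0.0367,0,0,0],[0.0008,0.0005,0.0533,0,0,0],[0.0008,0.0005,0.0633,0,0,0],[0.0008,0.0005,0.0633,0,0,0]]

```text
time_s: 13.27
position: [0.5361, 0.2309, 0.2205]
tcp_rot: [[0.0, 1.0, -0.004], [1.0, -0.0, -0.001], [-0.001, -0.004, -1.0]]
force: [-0.9, 0.3, -2.2]
opening: 0.355
grasp_force: 30.0
```

In the tool's units: 0.006 m / 0.6 = 0.01, 0.004 m / 0.6 = 0.0067.

Emit:
play_rows:
  motion:
    - [[0,0,0.0033,0,0,0],[0,0,0.0067,0,0,0],[0,0,0.01,0,0,0],[0,0,0.01,0,0,0]]

```text
time_s: 13.6
position: [0.5373, 0.2316, 0.2165]
tcp_rot: [[-0.0, 1.0, 0.0], [1.0, 0.0, -0.0], [-0.0, 0.0, -1.0]]
force: [0.1, 0.6, -1.7]
opening: 0.36
grasp_force: 30.0
```

In the tool's units: 0.004 m / 0.6 = 0.0067, 0.003 m / 0.6 = 0.005.

Emit:
play_rows:
  motion:
    - [[0,0,0.0025,0,0,0],[0,0,0.005,0,0,0],[0,0,0.0067,0,0,0],[0,0,0.0067,0,0,0]]

```text
time_s: 13.93
position: [0.5371, 0.2315, 0.2124]
tcp_rot: [[-0.0, 1.0, -0.0], [1.0, 0.0, -0.0], [-0.0, -0.0, -1.0]]
force: [0.1, 0.2, -1.9]
opening: 0.359
grasp_force: 30.0
```

In the tool's units: 0.004 m / 0.6 = 0.0067, 0.003 m / 0.6 = 0.005.

Emit:
play_rows:
  motion:
    - [[0,0,0.0025,0,0,0],[0,0,0.005,0,0,0],[0,0,0.0067,0,0,0],[0,0,0.0067,0,0,0]]

```text
time_s: 14.27
position: [0.5375, 0.2316, 0.2089]
tcp_rot: [[-0.0, 1.0, 0.001], [1.0, 0.0, 0.0], [0.0, 0.001, -1.0]]
force: [0.4, -0.0, 1.6]
opening: 0.364
grasp_force: 30.0
```

In the tool's units: 0.004 m / 0.6 = 0.0067, 0.003 m / 0.6 = 0.005.

Emit:
play_rows:
  motion:
    - [[0,0,0.0025,0,0,0],[0,0,0.005,0,0,0],[0,0,0.0067,0,0,0],[0,0,0.0067,0,0,0]]

```text
time_s: 14.6
position: [0.5377, 0.2314, 0.2047]
tcp_rot: [[-0.0, 1.0, 0.001], [1.0, 0.0, -0.0], [-0.0, 0.001, -1.0]]
force: [0.4, -0.6, 3.0]
opening: 0.359
grasp_force: 30.0
```

The valve ring was met at TCP z of about 0.210 with small side forces. Home should be near 0.185.

In the tool's units: 0.006 m / 0.6 = 0.01, 0.0045 m / 0.6 = 0.0075.

Emit:
play_rows:
  motion:
    - [[0,0,0.0025,0,0,0],[0,0,0.005,0,0,0],[0,0,0.0075,0,0,0],[0,0,0.01,0,0,0],[0,0,0.01,0,0,0]]

```text
time_s: 15.02
position: [0.5377, 0.2314, 0.1986]
tcp_rot: [[-0.0, 1.0, 0.001], [1.0, 0.0, -0.0], [-0.0, 0.001, -1.0]]
force: [0.5, -0.8, 1.3]
opening: 0.363
grasp_force: 30.0
```

In the tool's units: 0.006 m / 0.6 = 0.01, 0.0045 m / 0.6 = 0.0075.

Emit:
play_rows:
  motion:
    - [[0,0,0.0025,0,0,0],[0,0,0.005,0,0,0],[0,0,0.0075,0,0,0],[0,0,0.01,0,0,0],[0,0,0.01,0,0,0]]

```text
time_s: 15.43
position: [0.5376, 0.2314, 0.1926]
tcp_rot: [[-0.0, 1.0, 0.001], [1.0, 0.0, -0.0], [-0.0, 0.001, -1.0]]
force: [0.9, -0.1, 2.7]
opening: 0.36
grasp_force: 30.0
```

In the tool's units: 0.003 m / 0.6 = 0.005, 0.0015 m / 0.6 = 0.0025.

Emit:
play_rows:
  motion:
    - [[0,0,0.0025,0,0,0],[0,0,0.005,0,0,0],[0,0,0.005,0,0,0]]

```text
time_s: 15.68
position: [0.5377, 0.2314, 0.1896]
tcp_rot: [[-0.0, 1.0, 0.001], [1.0, 0.0, -0.0], [-0.0, 0.001, -1.0]]
force: [1.3, -1.1, 1.3]
opening: 0.358
grasp_force: 30.0
```

Emit:
play_rows:
  motion:
    - [[0,0,0.0017,0,0,0],[0,0,0.0033,0,0,0],[0,0,0.0033,0,0,0]]

```text
time_s: 15.93
position: [0.5374, 0.2314, 0.1867]
tcp_rot: [[0.0, 1.0, 0.0], [1.0, -0.0, -0.0], [-0.0, 0.0, -1.0]]
force: [1.4, -0.2, -1.0]
opening: 0.357
grasp_force: 30.0
```

In the tool's units: 0.0015 m / 0.6 = 0.0025, 0.001 m / 0.6 = 0.0017.

Emit:
play_rows:
  motion:
    - [[0,0,0.0017,0,0,0],[0,0,0.0025,0,0,0],[0,0,0.0025,0,0,0]]

```text
time_s: 16.18
position: [0.5375, 0.2316, 0.1863]
tcp_rot: [[-0.0, 1.0, 0.0], [1.0, 0.0, 0.0], [0.0, 0.0, -1.0]]
force: [0.3, 0.1, 3.6]
opening: 0.364
grasp_force: 30.0
```

In the tool's units: 0.001 m / 0.6 = 0.0017.

Emit:
play_rows:
  motion:
    - [[0,0,0.0017,0,0,0],[0,0,0.0017,0,0,0],[0,0,0.0017,0,0,0]]

```text
time_s: 16.43
position: [0.5375, 0.2316, 0.1853]
tcp_rot: [[-0.0, 1.0, 0.001], [1.0, 0.0, 0.0], [0.0, 0.001, -1.0]]
force: [-0.2, -1.1, 3.8]
opening: 0.358
grasp_force: 30.0
```

In the tool's units: 0.001 m / 0.6 = 0.0017.

Emit:
play_rows:
  motion:
    - [[0,0,0.0017,0,0,0],[0,0,0.0017,0,0,0],[0,0,0.0017,0,0,0]]

```text
time_s: 16.68
position: [0.5375, 0.2316, 0.1852]
tcp_rot: [[-0.0, 1.0, 0.001], [1.0, 0.0, 0.0], [0.0, 0.001, -1.0]]
force: [-1.3, -0.7, 9.7]
opening: 0.361
grasp_force: 30.0
```

Run:
```python
from h import *
S=cap('scene');D=cap('side')
def crop(c,x,y): return cv2.resize(c['frame'][y:y+120,x:x+80,::-1],(400,600),interpolation=cv2.INTER_CUBIC)
cv2.imwrite('pics/home.png',np.hstack([crop(S,316,155),crop(D,180,110)]))
```

```text
(no output)
```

View pics/home.png

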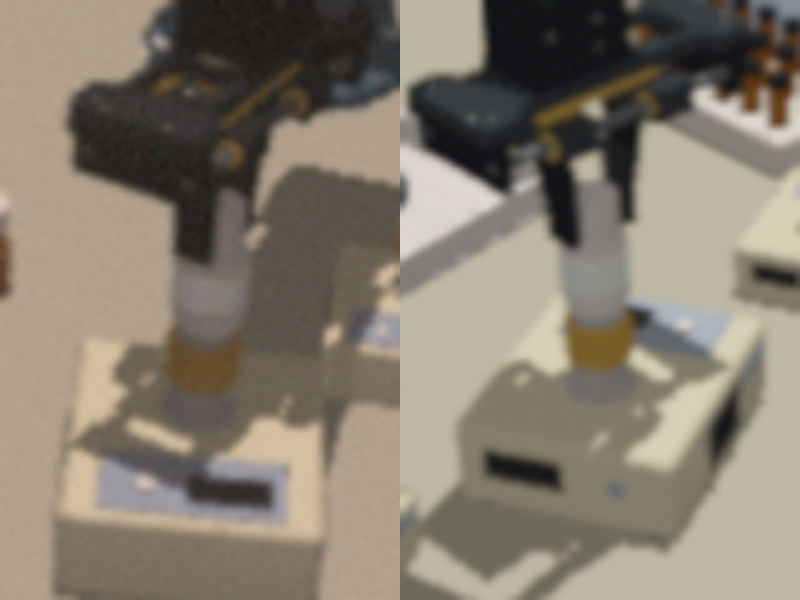

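The picture shows the flange on the mouth and the sleeve forward again, directly under the cartridge body (scene (203,362), side (600,340)). The force rose with no further travel. A small tug will confirm the lock.

In the tool's units: -0.004 m / 0.6 = -0.0067, -0.002 m / 0.6 = -0.0033.

Emit:
play_rows:
  motion:
    - [[0,0,-0.0033,0,0,0],[0,0,-0.0067,0,0,0],[0,0,-0.0067,0,0,0],[0,0,-0.0067,0,0,0]]

```text
time_s: 17.12
position: [0.5372, 0.2315, 0.1869]
tcp_rot: [[0.0, 1.0, -0.001], [1.0, -0.0, -0.0], [-0.0, -0.001, -1.0]]
force: [2.8, -0.6, -6.3]
opening: 0.358
grasp_force: 30.0
```

It is locked: the cartridge held against the pull with only about 1.7 mm of play. I'll ease off and release it.

In the tool's units: 0.002 m / 0.6 = 0.0033, 0.0015 m / 0.6 = 0.0025.

Emit:
play_rows:
  motion:
    - [[0,0,0.0025,0,0,0],[0,0,0.0033,0,0,0],[0,0,0.0033,0,0,0]]

```text
time_s: 17.37
position: [0.5374, 0.2316, 0.1865]
tcp_rot: [[-0.0, 1.0, 0.0], [1.0, 0.0, 0.0], [0.0, 0.0, -1.0]]
force: [1.0, 0.4, 1.5]
opening: 0.358
grasp_force: 30.0
```

Emit:
play_rows:
  motion:
    - [[0,0,0,0,0,0],[0,0,0,0,0,0],[0,0,0,0,0,0],[0,0,0,0,0,0],[0,0,0,0,0,0],[0,0,0,0,0,0],[0,0,0,0,0,0]]
  fingers: 0.087

```text
time_s: 17.95
position: [0.5371, 0.2315, 0.186]
tcp_rot: [[0.0, 1.0, -0.0], [1.0, -0.0, -0.0], [-0.0, -0.0, -1.0]]
force: [-0.8, 0.6, -0.3]
opening: 0.801
grasp_force: 0.0
```

In the tool's units: -0.12 m / 0.6 = -0.2, -0.11 m / 0.6 = -0.1833.

Emit:
play_rows:
  motion:
    - [[0,0,-0.0333,0,0,0],[0,0,-0.0833,0,0,0],[0,0,-0.1333,0,0,0],[0,0,-0.1833,0,0,0],[-0.0333,0,-0.2,0,0,0],[-0.1,0,-0.2,0,0,0],[-0.1333,0,-0.2,0,0,0],[-0.1333,0,-0.2,0,0,0]]

```text
time_s: 18.62
position: [0.5373, 0.1482, 0.3065]
tcp_rot: [[0.004, 1.0, 0.0], [1.0, -0.004, -0.002], [-0.002, 0.0, -1.0]]
force: [0.3, 0.0, -0.4]
opening: 0.999
grasp_force: 0.0
```

Run:
```python
from h import *
S=cap('scene');D=cap('side')
def crop(c,x,y): return cv2.resize(c['frame'][y:y+120,x:x+80,::-1],(400,600),interpolation=cv2.INTER_CUBIC)
cv2.imwrite('pics/end.png',np.hstack([crop(S,316,155),crop(D,180,110)]))
```

```text
(no output)
```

View pics/end.png

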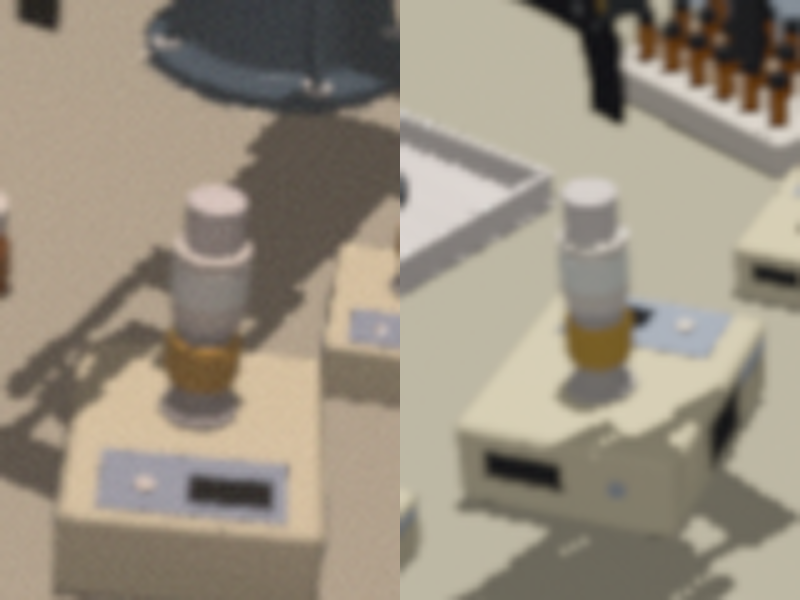

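The picture shows the cartridge standing upright on the coupler, cap at scene (217,200) and side (590,190). The sleeve is forward and the gripper is clear.

```bash
python3 -c "
from rig import bot
print(bot.hand_in())"
```

```text
the job is handed in; nothing more can be done
None
```

The cartridge is coupled, locked and standing released on the large dryer, and the job is handed in at about 19 s of the 51 s allowed; the hand-in gave no verdict.

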